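# Slide the next film box from the stack onto the scanner's deck

### The job

The top box of the stack is the next film to be scanned. Without picking it up, slide it flat off the stack onto the scanner's low side deck, straight on until it lies square against the wall of the scanner's black housing. Leave the boxes below as they stand and everything else in its place.

Things in the scene. Friction and masses are not known exactly. Their poses are not given: they have to be found in the camera images.
- scanner: fixed desktop microfilm scanner, 720 mm wide: black housing 165 mm high, with film transport and column on top, between two low silver-topped side decks. Origin on the table below the middle of the foot of the housing wall beside the stack. z up; y from the deck into the housing (housing fills y 0 to 420 mm); x along the wall, away from the robot
- deck_wall (a point): middle of the foot of the housing wall, at deck height (80 mm above the table); axes as the scanner's. The flat deck spans x -190 to +190, y -150 to 0 mm; at its outer edge it drops plainly to the table, no lip. The vertical wall stands at y = 0, x -210 to +210 mm, rising 85 mm above the deck
- box_top: the box to move, top of a stack of four: closed flat cardboard box, 100 x 100 x 28 mm, 0.11 to 0.23 kg; origin at the centre of its underside, z up. Underside 84 mm above the table, 4 mm above the deck. The stack stands on the table beside the deck's outer edge, 5 to 30 mm off, roughly parallel to it; the boxes lie up to 16 degrees askew
- box_2: second box of the stack, under the top one (its top 84 mm above the table): same kind, 100 x 100 x 28 mm; origin at the centre of its underside, z up
- box_3: third box of the stack (its top at 56 mm): same kind, 100 x 100 x 28 mm; origin at the centre of its underside, z up
- box_4: lowest box of the stack, on the table (its top at 28 mm): same kind, 100 x 100 x 28 mm; origin at the centre of its underside, z up
- box_upright: bystander: the same kind of box standing on edge on the table, 28 mm (its x) by 100 mm (its y) and 100 mm high; origin at the centre of its underside
- reel: bystander: empty white plastic film reel lying flat on the table, 92 mm diameter, 20 mm high; origin at the centre of its underside
- loupe: bystander: black magnifier loupe standing on the deck towards its far end, 44 mm diameter, 44 mm high; origin at the centre of its underside
- mouse: bystander: black computer mouse on the table, 105 x 60 mm, 32 mm high; origin at the centre of its underside

How it is judged:
By the outcome, as a careful person would: the job done as asked, in the order asked, and still so for the second after the job is handed in, with the robot touching nothing.
It also fails if it takes over 35 s, if anything falls off the work surface, if the arm or the gripper's body presses on something with over 40 N, if the wrist force passes 120 N, or if a joint passes its speed limit or range.

### The arm

A 7-joint arm with a two-finger parallel gripper is mounted at the origin on the work surface. World frame = base frame: x ahead of the robot, y to its left, z up, the work surface at z = 0. Lengths are in mm, angles in rad, forces in N, time in s.
With the tool pointing down it reaches from about 400 to 875 mm from the base axis. Payload 6.5 kg.
Tool frame: the origin (TCP) lies at the very end of the fingers, on their centre line; the grasp point (between the pads) lies behind it (grasp_offset is the z of the grasp point in the tool frame, in mm); z points along the fingers, y is the direction in which the jaws open and shut (so a half turn about z gives the same grasp; the last joint's range is limited). The gripper opens to 88 mm and grips with 3 to 60 N. Pads are 18 mm wide; open, the fingers measure 123 mm over their backs; the gripper's body (75 mm by 187 mm) begins 45 mm behind the grasp point.
Start: joints at [-1.22, 0.536, -0.004, 1.538, 0.003, 1.067, -0.071], TCP at [263.138, 594.347, 238.716] pointing down, gripper open.
Joint ranges: [-2.7, 2.7], [-0.37, 2.16], [-1.27, 1.26], [0.24, 2.4], [-1.31, 4.45], [0.19, 1.91], [-2.76, 2.76]. Speed limits (rad/s): [2.39, 2.39, 3.14, 3.14, 3.14, 3.14, 3.14].

### API

Orientations are given as a 3x3 rotation matrix whose columns are the frame's x, y, z axes.
In Python, from bench import observe, capture, close_job, search_frame, grasp_offset gives the robot as it stands. The module is installed in compiled form; this text tells all that it offers.
- The arm moves only by the shell command python3 -m handwheel 'ROWS' [OPENING] [FORCE]. ROWS is JSON, a list of rows, each an object of numbers: "x", "y", "z": the shift along the world's x, y, z in mm; "ax", "ay", "az": the turn, a rotation vector about the world's x, y, z in rad. A call has 1 to 5 rows; each row is the pose to reach, as a shift and turn from the pose measured when the call began; what a row does not reach only later rows make up. A row lasts 1/10 s, in which the tool goes at most 50 mm and 8.59 degrees, less where a joint would pass 70% of its speed; a pose out of reach is approached as far as the arm can. A call with a gripper value outside its range is refused whole. OPENING is the finger opening in mm, from 0 to 88.1, set as the call begins (- or left out, the last holds). The fingers move at their own pace and stop on an object; FORCE is the grip in N (left out, the last holds). Time passes only in rows, so rows that repeat a pose let the fingers close. It gives the time, the measured TCP pose, the force and the opening at its end, in the units of the state.
- observe(): the state, without advancing time (a new reading comes with each control period).
- capture(name): name is "scene" or "top" or "wrist"; returns a dict with "color" (480x640x3 uint8, red, green, blue), "camera_matrix" (3x3 intrinsics, pixels), "pose" (4x4, takes a point from camera to world coordinates). Camera axes: x right, y up, looking along -z (the intrinsics and any distortion apply to the point x, -y, -z); pixel columns grow to the right and rows downward; lengths in mm; the calibration is good to about 2 mm. A picture is of the moment at which its call begins. There is no depth.
- close_job(): hands the job in, once; it reports no verdict.
Trained networks look in a picture, given as the dict that the camera call returned (one of the last four; its "shot" number tells which), for a name from the list of things; names that differ only in an ending like _2 or _b are one class to them, and where a whole thing is asked for, a point or a joint stands for the part that bears it (a point fixed in the world has none). Each returns a list of dicts, best first, with "confidence" (0 to 1); they miss things now and then, are a little off and sometimes report something else, mostly with a low value. They report only what shows in the picture. A call takes as long as a camera call.
- search_frame(target, picture): "at" ([column, row] in pixels, amid what is visible of it).
The state is a dict: "clock": time; "joint_pos": joint angles; "joint_vel": joint speeds; "joint_torque": joint torques, N m; "eef_pos": TCP position; "eef_rot": TCP orientation; "wrist_force": force on the tool from outside, world axes, zero at the start; "moment": the same for the moment, N m; "gripper_width": opening from 0.0 (shut) to 1.0 (fully open).
Only numpy, scipy, OpenCV 4.12 (cv2) and the standard library are available. Lean on these libraries where they do the work, as an engineer would, in place of code of your own. Each camera call takes 0.05 s, during which the arm holds its last target.

## Working session

There is one attempt and no reset: what is moved stays moved. The work goes in short steps, Python scripts to look and compute and a shell command to move; the robot and the scene stay as the last step left them, time stands still between calls to the robot, and variables do not carry over. Pictures are saved under pics/ and viewed, and the job is handed in when it is done.

```bash
mkdir -p pics; ls; python3 - <<'E'
from bench import observe, capture, search_frame, grasp_offset
import cv2,numpy as np
print(grasp_offset, observe())
for n in ["scene","top","wrist"]:
    p=capture(n); cv2.imwrite(f"pics/a_{n}.png",p["color"][:,:,::-1])
    print(n,p["camera_matrix"].tolist(),np.round(p["pose"],4).tolist(),[k for k in p])
    for t in ["box_top","scanner","box_upright","reel","loupe","mouse"]:
        print(t,[(np.round(d["at"]).tolist(),round(d["confidence"],2)) for d in search_frame(t,p)][:6])
E
```

```text
pics
-18.700000000000003 {'clock': 0.0, 'joint_pos': array([-1.22021104,  0.53714354, -0.0044343 ,  1.53885276,  0.0025944 ,
        1.0673021 , -0.07121419]), 'joint_vel': array([ 0.00069763, -0.00024274, -0.00138696, -0.00019169, -0.00147128,
        0.00029182,  0.00092068]), 'joint_torque': array([ 2.62752528e-04, -5.70999312e+01,  9.90917422e-01, -2.51606870e+01,
       -5.62420883e-02,  1.76864059e-02,  1.76640560e-04]), 'eef_pos': array([262.90519729, 593.79388469, 237.86172279]), 'eef_rot': array([[-9.14415851e-01,  4.04775644e-01, -5.74490215e-04],
       [ 4.04776033e-01,  9.14414459e-01, -1.59998394e-03],
       [-1.22312372e-04, -1.69559055e-03, -9.99998555e-01]]), 'wrist_force': array([-0.70725592,  0.71744677,  0.05582881]), 'moment': array([0.05785355, 0.04336356, 0.00431986]), 'gripper_width': 1.0039742215051464}
scene [[463.3189424189944, 0.0, 313.8141667939027], [0.0, 463.3189424189944, 239.55376557883312], [0.0, 0.0, 1.0]] [[0.392, -0.7367, 0.551, 1095.2309], [0.9199, 0.322, -0.224, -340.6598], [-0.0124, 0.5947, 0.8039, 839.0989], [0.0, 0.0, 0.0, 1.0]] ['color', 'c
[... 443 characters left out ...]
16, -0.0009, -101.5662], [-0.0035, 0.1641, 0.9864, 1155.4114], [0.0, 0.0, 0.0, 1.0]] ['color', 'camera_matrix', 'pose', 'shot']
box_top []
scanner [([105.0, 196.0], 0.72), ([226.0, 134.0], 0.35)]
box_upright [([414.0, 279.0], 0.84)]
reel [([420.0, 204.0], 0.58)]
loupe [([229.0, 136.0], 0.85)]
mouse [([477.0, 338.0], 0.57)]
wrist [[397.6267853567764, 0.0, 316.3096386664568], [0.0, 397.6267853567764, 232.69671678253155], [0.0, 0.0, 1.0]] [[0.4052, -0.8749, -0.2652, 194.5114], [0.9142, 0.3879, 0.1171, 623.0595], [0.0004, -0.2899, 0.9571, 384.3879], [0.0, 0.0, 0.0, 1.0]] ['color', 'camera_matrix', 'pose', 'shot']
box_top []
scanner [([364.0, 410.0], 0.6)]
box_upright []
reel []
loupe []
mouse []
```

View pics/a_scene.png

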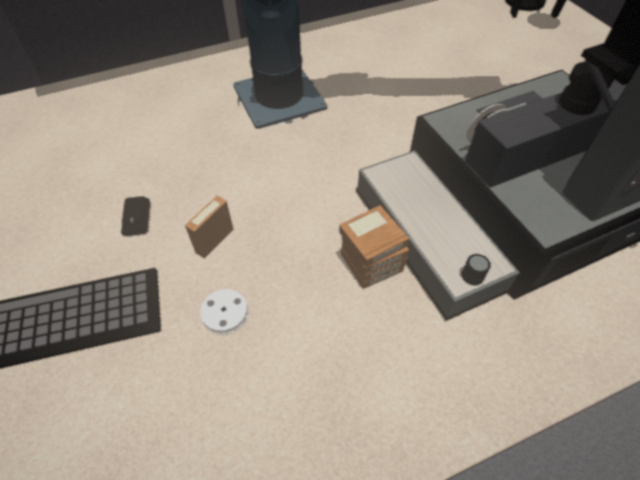

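View pics/a_top.png

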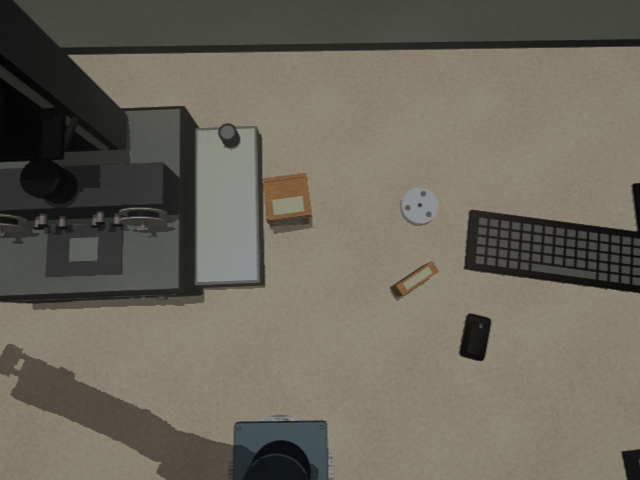

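View pics/a_wrist.png

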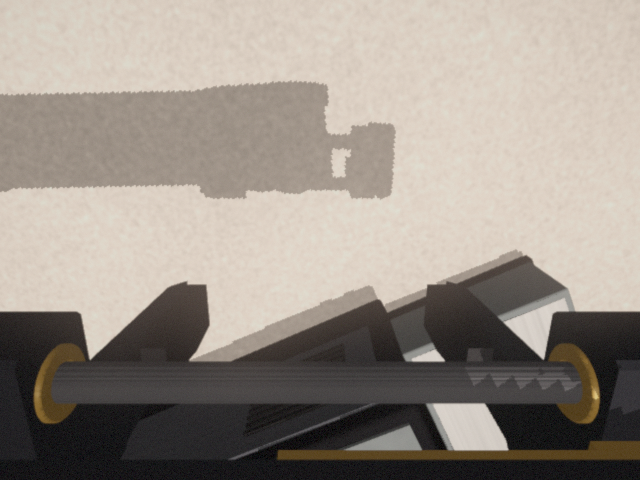

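```bash
python3 - <<'E'
import cv2
a=cv2.imread("pics/a_top.png")[100:310,160:340]
cv2.imwrite("pics/b_top.png",cv2.resize(a[10:200],None,fx=4,fy=3.15*4/4,interpolation=cv2.INTER_CUBIC) if 0 else cv2.resize(a[60:140,80:170],None,fx=7,fy=7,interpolation=cv2.INTER_CUBIC))
cv2.imwrite("pics/b_top2.png",cv2.resize(a[0:200,0:160],None,fx=3,fy=3,interpolation=cv2.INTER_CUBIC))
b=cv2.imread("pics/a_scene.png")[130:330,320:540]
cv2.imwrite("pics/b_scene.png",cv2.resize(b,None,fx=3,fy=3,interpolation=cv2.INTER_CUBIC))
E
```

```text
(no output)
```

View pics/b_top.png

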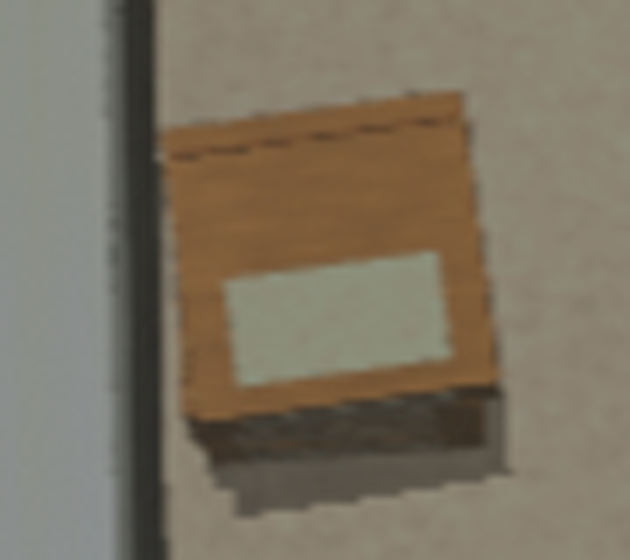

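View pics/b_top2.png

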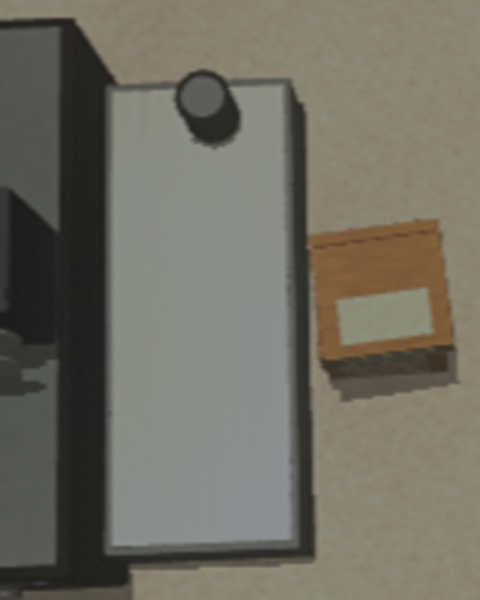

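View pics/b_scene.png

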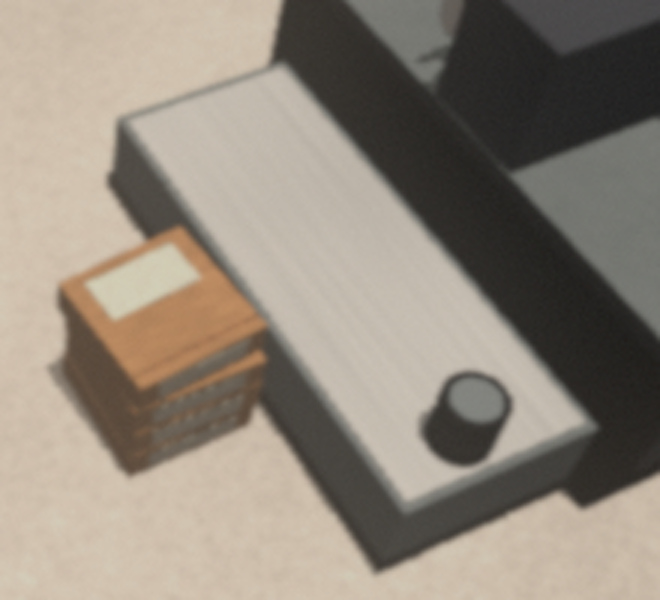

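```bash
cat > h.py <<'E'
import numpy as np
C={"scene":(463.3189,313.814,239.554,np.array([[0.392,-0.7367,0.551,1095.2309],[0.9199,0.322,-0.224,-340.6598],[-0.0124,0.5947,0.8039,839.0989]])),
"top":(467.852,319.979,232.4369,np.array([[-0.0156,0.9863,-0.1641,363.6929],[-0.9999,-0.016,-0.0009,-101.5662],[-0.0035,0.1641,0.9864,1155.4114]]))}
def w(cam,uv,z):
    f,cx,cy,P=C[cam]
    d=P[:,:3]@np.array([(uv[0]-cx)/f,-(uv[1]-cy)/f,-1]);o=P[:,3]
    return (o+d*(z-o[2])/d[2])[:2]
def crop(uv,o,s): return ((uv[0]+.5)/s-.5+o[0],(uv[1]+.5)/s-.5+o[1])
E
python3 - <<'E'
from h import *
np.set_printoptions(precision=1,suppress=True)
def rep(n,c):
    c=np.array(c);print(n,c.tolist() and c.round(1).tolist(),"mean",c.mean(0))
    for i in range(4):
        d=c[(i+1)%4]-c[i];print("   len %.1f ang %.2f"%(np.hypot(*d),np.degrees(np.arctan2(d[1],d[0]))))
B=[w("top",crop(p,(240,160),7),112) for p in [(165,132),(462,92),(497,388),(187,418)]]
rep("box top",B)
B=[w("scene",crop(p,(320,130),3),112) for p in [(62,288),(180,230),(268,325),(142,388)]]
rep("box scene",B)
D=[w("top",crop(p,(160,100),3),80) for p in [(107,88),(290,81),(297,548),(106,552)]]
rep("deck top",D)
D=[w("scene",crop(p,(320,130),3),80) for p in [(122,120),(285,66),(597,428),(405,510)]]
rep("deck scene",D)
print("loupe top",w("top",crop((203,95),(160,100),3),124),w("scene",crop((478,400),(320,130),3),124))
E
```

```text
box top [[665.6, 28.5], [677.7, -69.5], [577.8, -79.8], [569.5, 20.9]] mean [622.7 -25. ]
   len 98.7 ang -83.01
   len 100.4 ang -174.10
   len 101.1 ang 94.70
   len 96.4 ang 4.50
box scene [[586.4, -76.1], [572.9, 19.4], [667.8, 33.6], [679.2, -63.9]] mean [626.6 -21.7]
   len 96.4 ang 98.01
   len 95.9 ang 8.52
   len 98.1 ang -83.32
   len 93.6 ang -172.50
deck top [[801.4, 197.3], [804.8, 49.5], [429.0, 41.7], [428.3, 187.5]] mean [615.9 119. ]
   len 147.8 ang -88.67
   len 375.9 ang -178.80
   len 145.9 ang 90.29
   len 373.2 ang 1.49
deck scene [[434.5, 46.5], [432.8, 190.3], [805.0, 201.3], [806.8, 55.6]] mean [619.8 123.5]
   len 143.8 ang 90.65
   len 372.3 ang 1.69
   len 145.8 ang -89.30
   len 372.4 ang -178.61
loupe top [776.5 110.6] [776.3 116.2]
```

The stack's top box is at about (624, -23) with yaw ≈ 6.5°. The deck and wall yaw is ≈ 1.5°, with the wall middle at about (616, 196). I'll move round the near side of the scanner to behind the stack, with the jaws parallel to the wall.

```bash
python3 -m handwheel '[{"x":8,"y":-43,"z":6,"az":-0.1},{"x":15,"y":-86,"z":12,"az":-0.2},{"x":22,"y":-129,"z":18,"az":-0.3},{"x":30,"y":-172,"z":24,"az":-0.4},{"x":37,"y":-214,"z":30,"az":-0.5}]' 55
```

```text
invalid input at $[0]: expected keys x, y, z, ax, ay, az
```

```bash
python3 -m handwheel '[{"x":8,"y":-43,"z":6,"ax":0,"ay":0,"az":-0.1},{"x":15,"y":-86,"z":12,"ax":0,"ay":0,"az":-0.2},{"x":22,"y":-129,"z":18,"ax":0,"ay":0,"az":-0.3},{"x":30,"y":-172,"z":24,"ax":0,"ay":0,"az":-0.4},{"x":37,"y":-214,"z":30,"ax":0,"ay":0,"az":-0.5}]' 55
```

```text
clock: 1.55
eef_pos: [300.4, 378.5, 269.0]
eef_rot: [[-0.605, 0.796, 0.0], [0.796, 0.605, 0.0], [0.0, 0.0, -1.0]]
wrist_force: [0.7, -0.4, 0.2]
gripper_width: 0.627
```

```bash
python3 -m handwheel '[{"x":24,"y":-42,"z":0,"ax":0,"ay":0,"az":-0.1},{"x":48,"y":-84,"z":0,"ax":0,"ay":0,"az":-0.2},{"x":72,"y":-126,"z":0,"ax":0,"ay":0,"az":-0.3},{"x":96,"y":-168,"z":0,"ax":0,"ay":0,"az":-0.4},{"x":120,"y":-210,"z":0,"ax":0,"ay":0,"az":-0.5}]' && python3 -m handwheel '[{"x":24,"y":-40,"z":0,"ax":0,"ay":0,"az":-0.04},{"x":48,"y":-80,"z":0,"ax":0,"ay":0,"az":-0.08},{"x":72,"y":-120,"z":0,"ax":0,"ay":0,"az":-0.1},{"x":96,"y":-160,"z":0,"ax":0,"ay":0,"az":-0.12},{"x":120,"y":-200,"z":0,"ax":0,"ay":0,"az":-0.125}]' 
```

```text
clock: 2.05
eef_pos: [421.2, 166.8, 269.5]
eef_rot: [[-0.145, 0.989, 0.001], [0.989, 0.145, 0.001], [0.001, 0.001, -1.0]]
wrist_force: [1.3, 0.4, 0.1]
gripper_width: 0.622
clock: 2.55
eef_pos: [542.0, -34.7, 269.8]
eef_rot: [[-0.021, 1.0, 0.002], [1.0, 0.021, 0.001], [0.001, 0.002, -1.0]]
wrist_force: [0.8, 0.3, 0.1]
gripper_width: 0.622
```

```bash
python3 -m handwheel '[{"x":28,"y":-35,"z":0,"ax":0,"ay":0,"az":0},{"x":56,"y":-70,"z":0,"ax":0,"ay":0,"az":0.003},{"x":84,"y":-105,"z":0,"ax":0,"ay":0,"az":0.005},{"x":84,"y":-105,"z":0,"ax":0,"ay":0,"az":0.005}]' ; python3 - <<'E'
from bench import capture,observe
import cv2,numpy as np
for n in ["wrist","top"]:
    p=capture(n);cv2.imwrite(f"pics/c_{n}.png",p["color"][:,:,::-1]); np.savez(f"c_{n}.npz",K=p["camera_matrix"],P=p["pose"])
print(observe()["eef_pos"],observe()["eef_rot"])
E
```

```text
clock: 2.95
eef_pos: [627.5, -146.0, 269.4]
eef_rot: [[-0.02, 1.0, 0.003], [1.0, 0.02, -0.003], [-0.003, 0.003, -1.0]]
wrist_force: [1.3, -0.4, 0.3]
gripper_width: 0.628
[ 625.90316101 -140.49845702  269.26776624] [[-0.0240327   0.99971038  0.00125702]
 [ 0.99971051  0.02403121  0.00118605]
 [ 0.0011555   0.00128516 -0.99999851]]
```

View pics/c_wrist.png

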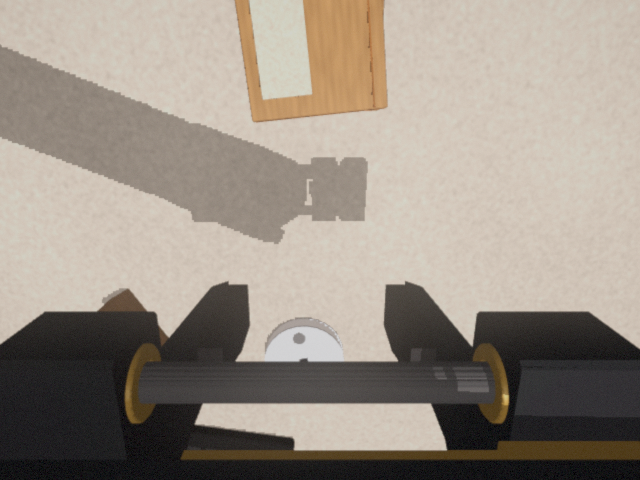

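View pics/c_top.png

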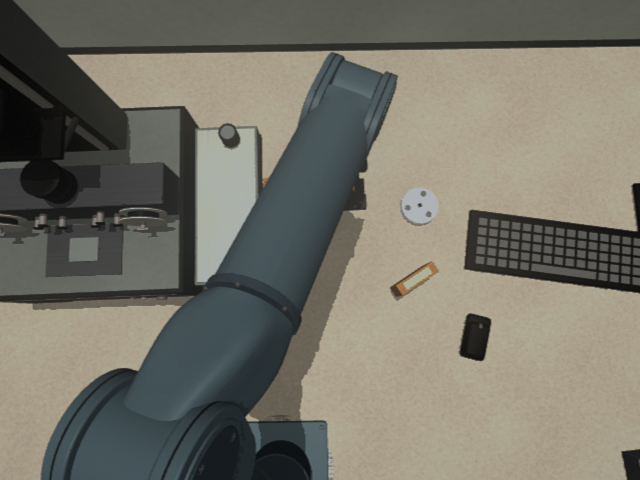

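```bash
python3 - <<'E'
import numpy as np
d=np.load("c_wrist.npz");K=d["K"];P=d["P"]
def w(u,v,z):
    r=P[:3,:3]@np.array([(u-K[0,2])/K[0,0],-(v-K[1,2])/K[1,1],-1]);o=P[:3,3];return (o+r*(z-o[2])/r[2])
a=w(254,121,112);b=w(387,106,112);print(a,b,np.hypot(*(b-a)[:2]),np.degrees(np.arctan2(*(b-a)[[1,0]])),P[:3,3])
E
```

```text
[580.88254814 -80.11438006 112.        ] [677.68032357 -67.76655445 112.        ] 97.58216090334172 7.269566706736673 [625.1756566  -72.45075456 414.86303916]
```

```bash
python3 -m handwheel '[{"x":0,"y":4,"z":-45,"ax":0,"ay":0,"az":0},{"x":0,"y":8,"z":-90,"ax":0,"ay":0,"az":0},{"x":0,"y":12,"z":-135,"ax":0,"ay":0,"az":0},{"x":0,"y":16,"z":-177,"ax":0,"ay":0,"az":0.002},{"x":0,"y":16,"z":-177,"ax":0,"ay":0,"az":0.002}]'; python3 -m handwheel '[{"x":0,"y":8,"z":0,"ax":0,"ay":0,"az":0},{"x":0,"y":15,"z":0,"ax":0,"ay":0,"az":0},{"x":0,"y":20,"z":0,"ax":0,"ay":0,"az":0},{"x":0,"y":24,"z":0,"ax":0,"ay":0,"az":0}]'
```

```text
clock: 3.55
eef_pos: [621.4, -120.4, 87.2]
eef_rot: [[-0.029, 1.0, -0.009], [1.0, 0.029, 0.005], [0.005, -0.009, -1.0]]
wrist_force: [-0.2, 1.0, -1.2]
gripper_width: 0.626
clock: 3.95
eef_pos: [622.6, -95.4, 89.0]
eef_rot: [[-0.03, 1.0, -0.006], [1.0, 0.03, 0.005], [0.005, -0.006, -1.0]]
wrist_force: [-0.3, 0.8, -0.1]
gripper_width: 0.624
```

```bash
python3 -m handwheel '[{"x":2,"y":0,"z":2,"ax":0,"ay":0,"az":-0.003},{"x":3,"y":0,"z":3,"ax":0,"ay":0,"az":-0.003},{"x":3,"y":0,"z":3,"ax":0,"ay":0,"az":-0.003}]'; python3 -m handwheel '[{"x":0,"y":4,"z":0,"ax":0,"ay":0,"az":0},{"x":0,"y":8,"z":0,"ax":0,"ay":0,"az":0},{"x":0,"y":12,"z":0,"ax":0,"ay":0,"az":0},{"x":0,"y":16,"z":0,"ax":0,"ay":0,"az":0},{"x":0,"y":20,"z":0,"ax":0,"ay":0,"az":0}]'
python3 - <<'E'
from bench import capture,observe
import cv2,numpy as np
for n in ["wrist","scene"]:
    p=capture(n);cv2.imwrite(f"pics/d_{n}.png",p["color"][:,:,::-1])
o=observe();print(o["eef_pos"],o["eef_rot"].round(3).tolist(),o["wrist_force"])
E
```

```text
clock: 4.25
eef_pos: [626.2, -95.9, 92.6]
eef_rot: [[-0.027, 1.0, -0.005], [1.0, 0.027, 0.004], [0.004, -0.005, -1.0]]
wrist_force: [-0.1, 0.3, 0.1]
gripper_width: 0.623
clock: 4.75
eef_pos: [626.1, -75.6, 92.5]
eef_rot: [[-0.027, 1.0, -0.005], [1.0, 0.027, 0.004], [0.004, -0.005, -1.0]]
wrist_force: [-0.2, -0.8, -0.1]
gripper_width: 0.625
[626.22976299 -74.81592624  92.49253277] [[-0.028, 1.0, -0.005], [1.0, 0.028, 0.005], [0.005, -0.005, -1.0]] [ 0.24865066  0.72351866 -0.13157824]
```

View pics/d_wrist.png

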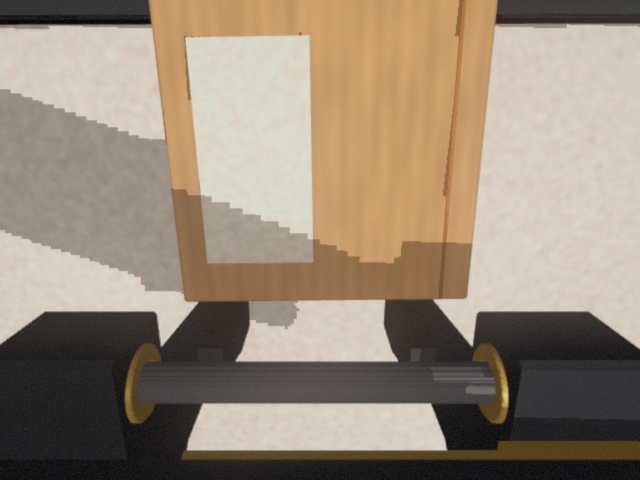

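View pics/d_scene.png

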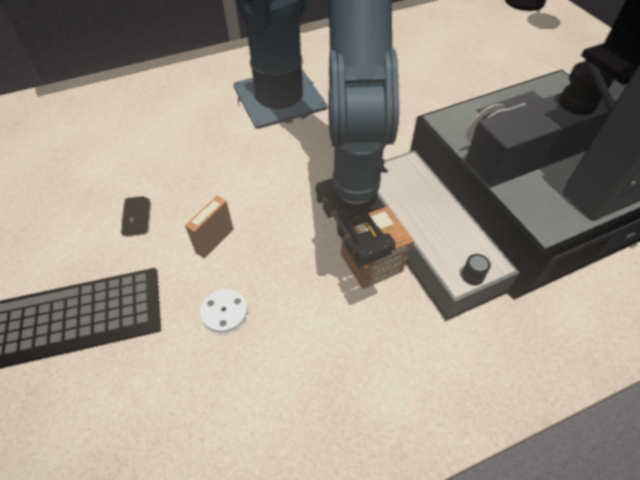

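The box is already square on both fingers (rear edge level at row 299). I'll keep pushing along the scanner's y.

```bash
python3 -m handwheel '[{"x":0,"y":7,"z":0,"ax":0,"ay":0,"az":0},{"x":0,"y":14,"z":0,"ax":0,"ay":0,"az":0},{"x":-0.5,"y":21,"z":0,"ax":0,"ay":0,"az":0},{"x":-0.7,"y":28,"z":0,"ax":0,"ay":0,"az":0},{"x":-1,"y":35,"z":0,"ax":0,"ay":0,"az":0}]';python3 -m handwheel '[{"x":0,"y":7,"z":0,"ax":0,"ay":0,"az":0},{"x":0,"y":14,"z":0,"ax":0,"ay":0,"az":0},{"x":-0.5,"y":21,"z":0,"ax":0,"ay":0,"az":0},{"x":-0.7,"y":28,"z":0,"ax":0,"ay":0,"az":0},{"x":-1,"y":35,"z":0,"ax":0,"ay":0,"az":0}]'
python3 - <<'E'
from bench import capture,observe
import cv2,numpy as np
for n in ["wrist","scene"]:
    p=capture(n);cv2.imwrite(f"pics/e_{n}.png",p["color"][:,:,::-1])
o=observe();print(o["eef_pos"],o["eef_rot"].round(3).tolist(),o["wrist_force"])
E
```

```text
clock: 5.35
eef_pos: [625.3, -39.1, 92.6]
eef_rot: [[-0.028, 1.0, -0.005], [1.0, 0.028, 0.005], [0.005, -0.005, -1.0]]
wrist_force: [0.6, -1.0, 1.5]
gripper_width: 0.625
clock: 5.85
eef_pos: [624.1, -3.3, 92.4]
eef_rot: [[-0.028, 1.0, -0.005], [1.0, 0.028, 0.005], [0.005, -0.005, -1.0]]
wrist_force: [0.5, -0.7, -1.2]
gripper_width: 0.625
[624.11864166  -2.14624445  92.32991689] [[-0.03, 1.0, -0.005], [1.0, 0.03, 0.006], [0.006, -0.005, -1.0]] [-0.44077318  0.16679183  0.86366264]
```

View pics/e_wrist.png

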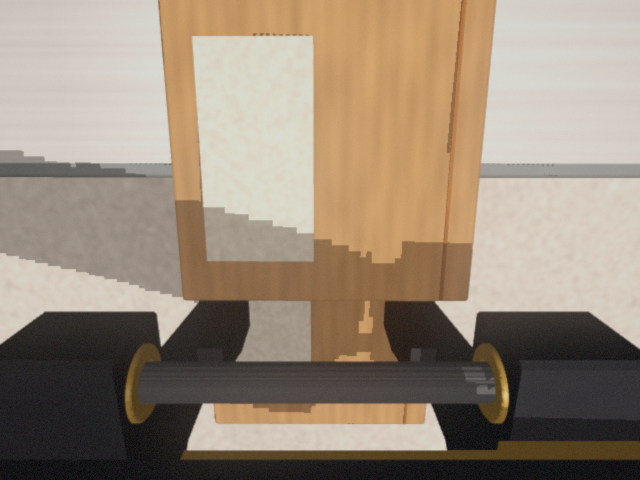

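View pics/e_scene.png

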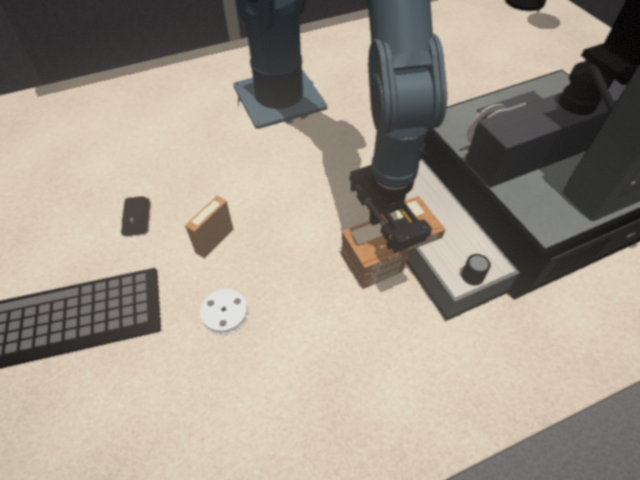

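The box is bridging the stack and the deck. Box_2 is visible below and stays put, and the deck edge (row 165) is parallel to the box's rear edge. I'll continue.

```bash
python3 -m handwheel '[{"x":0,"y":7,"z":0,"ax":0,"ay":0,"az":0},{"x":0,"y":14,"z":0,"ax":0,"ay":0,"az":0},{"x":-0.5,"y":21,"z":0,"ax":0,"ay":0,"az":0},{"x":-0.7,"y":28,"z":0,"ax":0,"ay":0,"az":0},{"x":-1,"y":35,"z":0,"ax":0,"ay":0,"az":0}]';python3 -m handwheel '[{"x":0,"y":8,"z":0,"ax":0,"ay":0,"az":0},{"x":0,"y":16,"z":0,"ax":0,"ay":0,"az":0},{"x":-0.5,"y":24,"z":0,"ax":0,"ay":0,"az":0},{"x":-0.7,"y":30,"z":0,"ax":0,"ay":0,"az":0},{"x":-1,"y":35,"z":0,"ax":0,"ay":0,"az":0}]'
python3 - <<'E'
from bench import capture,observe
import cv2,numpy as np
for n in ["wrist","scene"]:
    p=capture(n);cv2.imwrite(f"pics/f_{n}.png",p["color"][:,:,::-1])
o=observe();print(o["eef_pos"],o["eef_rot"].round(3).tolist(),o["wrist_force"])
E
```

```text
clock: 6.45
eef_pos: [623.1, 33.6, 92.3]
eef_rot: [[-0.03, 1.0, -0.006], [1.0, 0.03, 0.006], [0.006, -0.005, -1.0]]
wrist_force: [-0.5, -0.8, -0.4]
gripper_width: 0.624
clock: 6.95
eef_pos: [622.1, 69.2, 92.3]
eef_rot: [[-0.03, 1.0, -0.005], [1.0, 0.03, 0.006], [0.006, -0.005, -1.0]]
wrist_force: [0.1, -0.7, -0.5]
gripper_width: 0.624
[622.05394924  69.66100831  92.30446374] [[-0.031, 0.999, -0.006], [0.999, 0.031, 0.007], [0.007, -0.005, -1.0]] [0.1564241  0.06861366 0.22635779]
```

View pics/f_wrist.png

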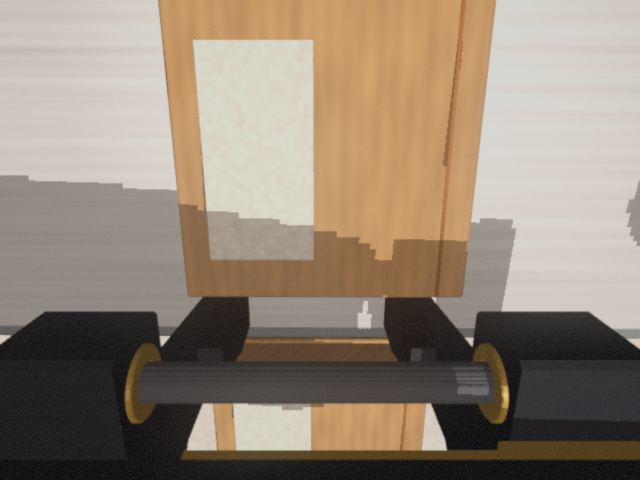

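View pics/f_scene.png

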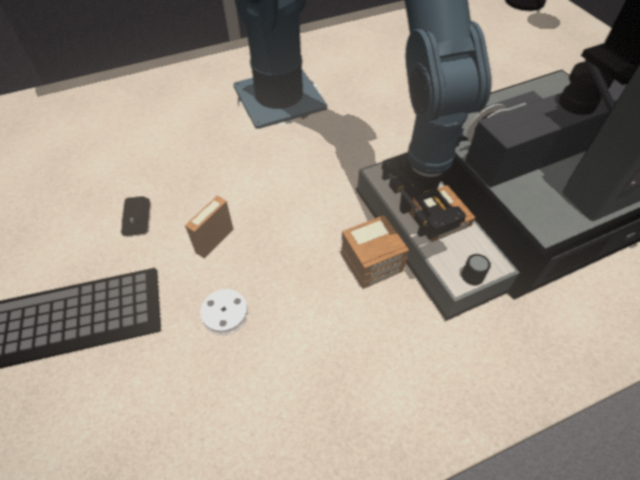

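```bash
python3 -m handwheel '[{"x":0,"y":3,"z":0,"ax":0,"ay":0,"az":0},{"x":0,"y":6,"z":0,"ax":0,"ay":0,"az":0},{"x":0,"y":8,"z":0,"ax":0,"ay":0,"az":-0.003},{"x":0,"y":10,"z":0,"ax":0,"ay":0,"az":-0.003},{"x":0,"y":11,"z":0,"ax":0,"ay":0,"az":-0.003}]';python3 -m handwheel '[{"x":0,"y":1,"z":0,"ax":0,"ay":0,"az":0},{"x":0,"y":2,"z":0,"ax":0,"ay":0,"az":0},{"x":0,"y":3,"z":0,"ax":0,"ay":0,"az":0}]'
```

```text
clock: 7.55
eef_pos: [622.1, 80.7, 92.3]
eef_rot: [[-0.028, 1.0, -0.005], [1.0, 0.028, 0.007], [0.007, -0.005, -1.0]]
wrist_force: [-1.1, -0.9, 0.1]
gripper_width: 0.625
clock: 7.85
eef_pos: [622.1, 83.7, 92.3]
eef_rot: [[-0.028, 1.0, -0.005], [1.0, 0.028, 0.007], [0.007, -0.005, -1.0]]
wrist_force: [0.6, -0.7, 0.2]
gripper_width: 0.624
```

```bash
python3 -m handwheel '[{"x":0,"y":1,"z":0,"ax":0,"ay":0,"az":0},{"x":0,"y":2,"z":0,"ax":0,"ay":0,"az":0}]'
```

```text
clock: 8.05
eef_pos: [622.1, 85.7, 92.3]
eef_rot: [[-0.028, 1.0, -0.005], [1.0, 0.028, 0.007], [0.007, -0.005, -1.0]]
wrist_force: [-0.2, 0.2, 0.2]
gripper_width: 0.624
```

```bash
python3 -m handwheel '[{"x":0,"y":1,"z":0,"ax":0,"ay":0,"az":0},{"x":0,"y":2,"z":0,"ax":0,"ay":0,"az":0}]'
```

```text
clock: 8.25
eef_pos: [622.1, 85.9, 92.4]
eef_rot: [[-0.027, 1.0, -0.005], [1.0, 0.027, 0.004], [0.005, -0.005, -1.0]]
wrist_force: [-0.1, -6.4, 0.7]
gripper_width: 0.626
```

```bash
python3 -m handwheel '[{"x":0,"y":0.8,"z":0,"ax":0,"ay":0,"az":0},{"x":0,"y":1.5,"z":0,"ax":0,"ay":0,"az":0}]'
```

```text
clock: 8.45
eef_pos: [622.1, 85.9, 92.4]
eef_rot: [[-0.027, 1.0, -0.005], [1.0, 0.027, 0.002], [0.003, -0.005, -1.0]]
wrist_force: [-0.1, -7.7, 1.5]
gripper_width: 0.623
```

Wall contact came at y = 85.9, where predicted. I'll press slightly to seat the box, then look.

```bash
python3 -m handwheel '[{"x":0,"y":2,"z":0,"ax":0,"ay":0,"az":0},{"x":0,"y":3,"z":0,"ax":0,"ay":0,"az":0},{"x":0,"y":3,"z":0,"ax":0,"ay":0,"az":0}]'
python3 - <<'E'
from bench import capture,observe
import cv2
p=capture("wrist");cv2.imwrite("pics/g_wrist.png",p["color"][:,:,::-1])
E
```

```text
clock: 8.75
eef_pos: [622.1, 85.9, 92.4]
eef_rot: [[-0.026, 1.0, -0.006], [1.0, 0.026, -0.001], [-0.001, -0.006, -1.0]]
wrist_force: [-0.3, -8.9, 0.8]
gripper_width: 0.62
```

View pics/g_wrist.png

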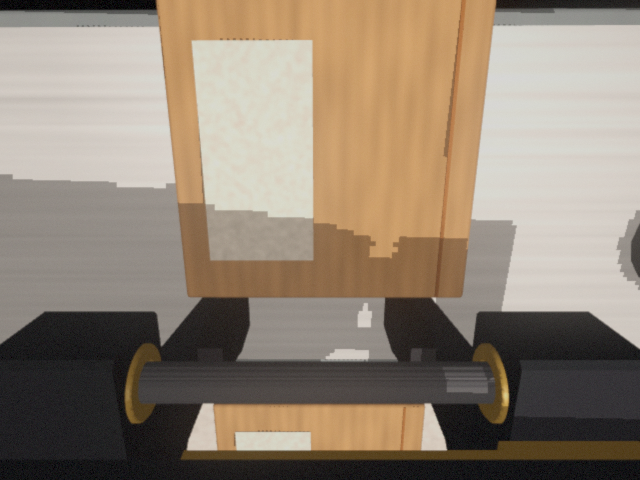

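Seated and square. I'll back off and rise clear.

```bash
python3 -m handwheel '[{"x":0,"y":-8,"z":0,"ax":0,"ay":0,"az":0},{"x":0,"y":-20,"z":0,"ax":0,"ay":0,"az":0},{"x":0,"y":-25,"z":20,"ax":0,"ay":0,"az":0},{"x":0,"y":-25,"z":60,"ax":0,"ay":0,"az":0},{"x":0,"y":-25,"z":105,"ax":0,"ay":0,"az":0}]';python3 -m handwheel '[{"x":0,"y":-20,"z":30,"ax":0,"ay":0,"az":0},{"x":0,"y":-50,"z":65,"ax":0,"ay":0,"az":0},{"x":0,"y":-60,"z":100,"ax":0,"ay":0,"az":0},{"x":0,"y":-60,"z":100,"ax":0,"ay":0,"az":0}]'
python3 - <<'E'
from bench import capture,observe
import cv2,numpy as np
for n in ["wrist","scene","top"]:
    p=capture(n);cv2.imwrite(f"pics/i_{n}.png",p["color"][:,:,::-1]); np.savez(f"i_{n}.npz",K=p["camera_matrix"],P=p["pose"])
E
```

```text
clock: 9.3
eef_pos: [621.0, 60.5, 197.5]
eef_rot: [[-0.025, 1.0, -0.008], [1.0, 0.025, -0.001], [-0.001, -0.008, -1.0]]
wrist_force: [0.8, 0.1, 0.1]
gripper_width: 0.624
clock: 9.7
eef_pos: [623.4, -2.8, 303.0]
eef_rot: [[-0.021, 1.0, 0.001], [1.0, 0.021, -0.0], [-0.0, 0.001, -1.0]]
wrist_force: [-0.2, -0.1, -0.1]
gripper_width: 0.626
```

View pics/i_wrist.png

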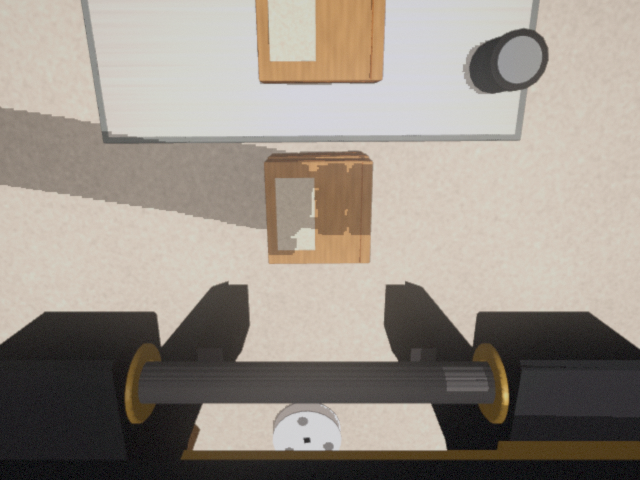

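View pics/i_scene.png

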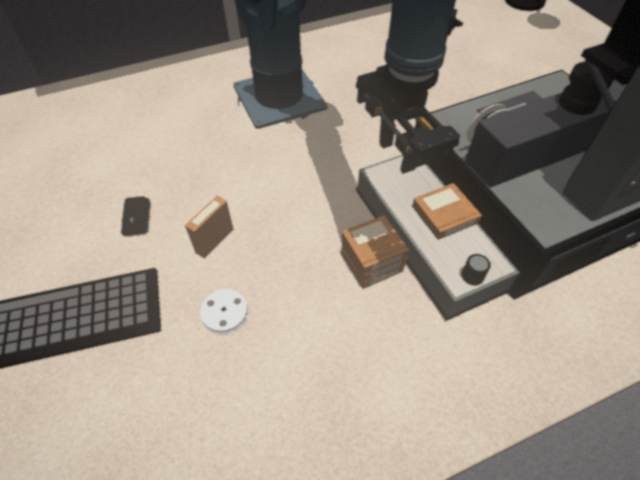

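```bash
python3 - <<'E'
import cv2,numpy as np
b=cv2.imread("pics/i_scene.png")[175:295,330:490];a=cv2.imread("pics/a_scene.png")[175:295,330:490]
cv2.imwrite("pics/j1.png",cv2.resize(b,None,fx=5,fy=5,interpolation=cv2.INTER_CUBIC))
cv2.imwrite("pics/j0.png",cv2.resize(a,None,fx=5,fy=5,interpolation=cv2.INTER_CUBIC))
from h import *
d=np.load("i_wrist.npz");K=d["K"];P=d["P"]
def ww(u,v,z):
    r=P[:3,:3]@np.array([(u-K[0,2])/K[0,0],-(v-K[1,2])/K[1,1],-1]);o=P[:3,3];return (o+r*(z-o[2])/r[2])
def e(n,a,b):
    d=b-a;print(n,a.round(1),b.round(1),np.degrees(np.arctan2(d[1],d[0])).round(2))
e("deck edge",ww(106,142,80),ww(519,138,80))
e("box rear",ww(259,81,108),ww(382,81,108))
e("box2 rear",ww(269,263,84),ww(370,263,84))
E
```

```text
deck edge [432.2  40.9  80. ] [805.7  52.1  80. ] 1.71
box rear [575.5  93.6 108. ] [674.2  95.7 108. ] 1.18
box2 rear [578.6 -71.7  84. ] [677.6 -69.8  84. ] 1.14
```

View pics/j1.png

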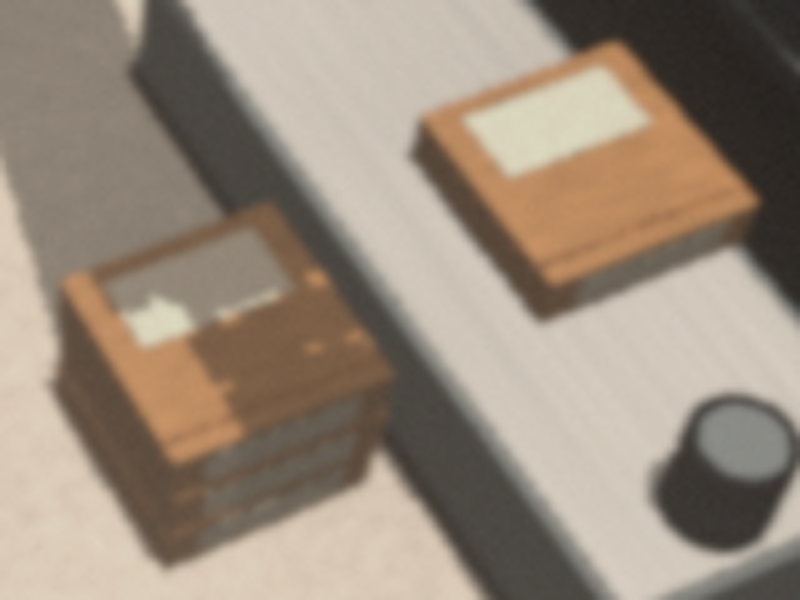

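View pics/j0.png

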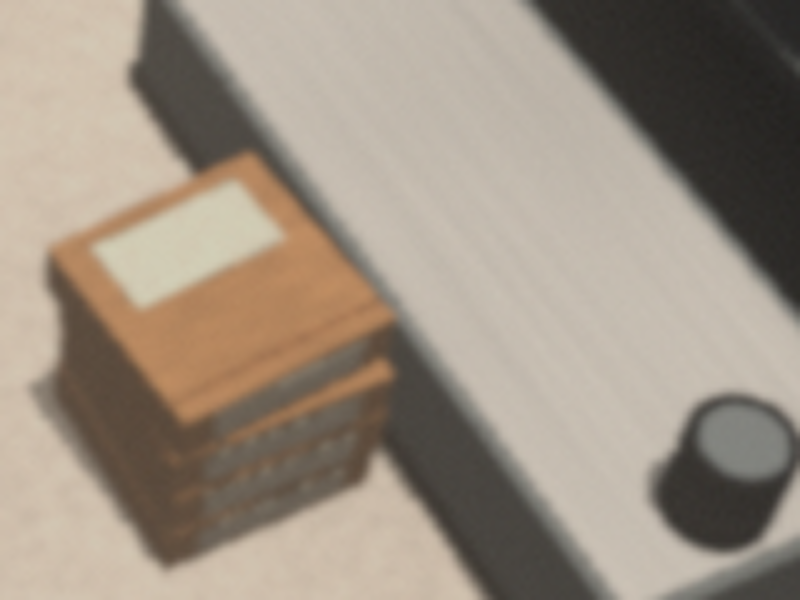

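```bash
python3 -m handwheel '[{"x":0,"y":30,"z":10,"ax":0,"ay":0,"az":0.002},{"x":0,"y":65,"z":20,"ax":0,"ay":0,"az":0.005},{"x":0,"y":100,"z":30,"ax":0,"ay":0,"az":0.005},{"x":0,"y":100,"z":30,"ax":0,"ay":0,"az":0.005}]'
python3 - <<'E'
from bench import capture,observe
import cv2,numpy as np
for n in ["wrist"]:
    p=capture(n);cv2.imwrite(f"pics/k_{n}.png",p["color"][:,:,::-1]); np.savez(f"k_{n}.npz",K=p["camera_matrix"],P=p["pose"])
E
```

```text
clock: 10.25
eef_pos: [619.9, 109.5, 325.6]
eef_rot: [[-0.041, 0.999, -0.011], [0.999, 0.041, 0.004], [0.004, -0.011, -1.0]]
wrist_force: [0.2, 0.3, -0.6]
gripper_width: 0.625
```

View pics/k_wrist.png

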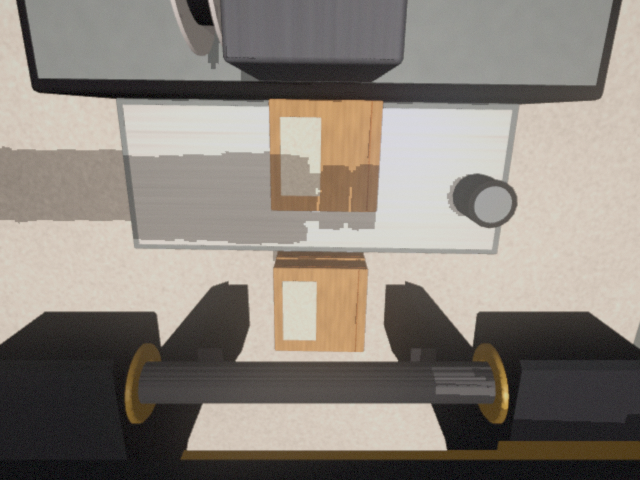

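The box lies flush against the wall, box_2 and the stack edges match the first picture, and the loupe hasn't moved. The gripper is clear, so I'll hand in.

```bash
python3 -m handwheel '[{"x":0,"y":0,"z":0,"ax":0,"ay":0,"az":0},{"x":0,"y":0,"z":0,"ax":0,"ay":0,"az":0}]'; python3 -c "
from bench import close_job
print(close_job())"
```

```text
clock: 10.5
eef_pos: [619.1, 105.4, 323.9]
eef_rot: [[-0.037, 0.999, -0.014], [0.999, 0.037, 0.001], [0.001, -0.014, -1.0]]
wrist_force: [-0.1, 0.6, 0.1]
gripper_width: 0.623
the job is handed in; nothing more can be done
None
```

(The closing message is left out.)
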